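# Close a dry-goods box airtight

### The job

The big clear dry-goods box on the pantry counter has been left ajar. Shut it airtight by pushing with the fingertips: first push the white-rimmed lid all the way down, then fold the orange clip at each end down until it snaps flat against the box wall (either end first), and only when both are home press the round black vent plug in the middle of the lid fully in. Nothing is to be gripped or lifted: leave the box where it stands, do not open the lid wider, leave the tins, jars and other things in their places, and finish with the hand clear.

Things in the scene. Friction and masses are not known exactly. Their poses are not given: they have to be found in the camera images.
- drybox: Loose but heavy (3 to 5 kg, full) clear plastic storage box 220 (x) x 300 (y) x 150 mm high, upright. Origin at the centre of its underside on the counter; its x points from the open front of the lid (nearest the robot) to the hinge at the rear, its y to its left end, z up. The lid adds 16 mm, so the shut lid's top is 166 mm above the counter.
- lid (a joint): Lid of the box, white with a grey panel on top, 228 (x) x 308 (y) x 16 mm, hinged along its rear edge (114 mm behind the box's middle, 150 mm above the underside). Opening angle in rad: 0 = fully shut, grows as the front rises; it starts at 0.18 to 0.40. The hinge is stiff: the lid stays where it is left, and takes about 4 N down on lid_front to move.
- lid_front (a point): Point on the lid's top surface, on the middle line, 34 mm behind its front edge: the place to push it shut. Moves with the lid; axes of the lid (z = normal of its top, equal to the box's axes when shut).
- clip_left (a joint): Orange snap clip at the box's left (+y) end: a flap 72 mm (along the box's x) x 44 x 4 mm, hinged on the lid's end edge. Angle in rad: 0 = open, pointing outward and 35 degrees above the lid's plane; 0.61 = level; 2.18 = closed, straight down along the wall. Over-centre spring: let go below 1.3 it flips back to 0, beyond 1.6 it snaps to 2.18, between it stays. About 3 N at its edge starts it.
- clip_left_pin (a point): Middle of the left clip's hinge line: 10 mm above the underside of the lid (so 160 mm above the counter when shut), 160 mm to the left of the box's middle line, i.e. 10 mm outside the 300 mm wide wall. Axes of the lid.
- clip_left_edge (a point): Middle of the left clip's free edge, 44 mm from its hinge line, on the flap's outer face (the face that looks up when open, outward when closed).
- clip_right (a joint): The same clip at the box's right (-y) end, mirror image; same values: 0 = open, 2.18 = fully closed.
- clip_right_pin (a point): Middle of the right clip's hinge line, mirror image of the left one.
- clip_right_edge (a point): Middle of the right clip's free edge, 44 mm from its hinge line, on its outer face.
- plug (a joint): Vent plug, a round black rubber button 32 mm in diameter in the middle of the lid. Depth pressed in m: 0 = out, standing 10 mm above the lid; 0.008 = fully in, 2 mm above the lid. Tight fit: about 3 N pushes it, and it stays where it is left.
- plug_top (a point): Centre of the plug's top face; moves with it. Axes of the lid.
- tin_red: Red food tin, 76 mm diameter, 110 mm high, standing beside one end of the box, its axis 290 to 320 mm sideways from the box's middle, upright, origin at the centre of its underside; a bystander.
- tin_yellow: Yellow food tin of the same size, beside the other end (the two tins may be swapped), upright, origin at the centre of its underside; a bystander.
- spice_jar: Small amber spice jar with green cap, 44 mm diameter, 95 mm high, standing in front of the box (robot's side), upright, origin at the centre of its underside; a bystander.
- baking_tin: Small blue baking-powder tin, 52 mm diameter, 80 mm high, standing in front of the box (robot's side), upright, origin at the centre of its underside; a bystander.
- vinegar: Amber bottle with red cap, 60 mm diameter, 210 mm high, on the left of the counter, upright, origin at the centre of its underside; a bystander.
- tea_carton: Green tea carton 120 x 65 x 75 mm high, on the right of the counter, upright, origin at the centre of its underside; a bystander.

How it is judged:
By the outcome, as a careful person would: the job done as asked, in the order asked, and still so for the second after the job is handed in, with the robot touching nothing.
It also fails if it takes over 59 s, if anything falls off the work surface, if the arm or the gripper's body presses on something with over 40 N, if the wrist force passes 120 N, or if a joint passes its speed limit or range.

### The arm

A 6-joint arm with a two-finger parallel gripper is mounted at the origin on the work surface. World frame = base frame: x ahead of the robot, y to its left, z up, the work surface at z = 0. Lengths are in mm, angles in rad, forces in N, time in s.
With the tool pointing down it reaches from about 275 to 750 mm from the base axis. Payload 10.2 kg.
Tool frame: the origin (TCP) lies between the finger pads; the fingertips stand 8 mm ahead of it and the grasp point (between the pads) lies 11 mm behind it; z points along the fingers, y is the line along which they close (so a half turn about z gives the same grasp; the last joint's range is limited). The gripper opens to 85 mm and grips with 20 to 120 N. Pads are 22 mm wide; open, the fingers measure 114 mm over their backs; the gripper's body (76 mm by 85 mm) begins 54 mm behind the grasp point. The pads swing forward as they close: fully open they stand 13 mm farther back than shut.
Start: joints at [-1.516, 0.313, 1.498, -0, 1.331, -0.223], TCP at [143.963, -504.882, 239.294] pointing down, gripper open.
Joint ranges: [-2.94, 2.94], [-0.97, 2.17], [0.19, 2.56], [-1.23, 4.37], [0.02, 3.11], [-2.88, 2.88]. Speed limits (rad/s): [2.39, 2.39, 3.01, 3.14, 3.14, 3.14].

### API

Orientations are given as a unit quaternion [w, x, y, z].
In Python, from rig import * gives the robot as it stands.
- The arm moves only by the shell command python3 -m handwheel 'ROWS' [FORCE]. ROWS is JSON, a list that holds one entry, the list of rows, each a list of 7 numbers: the shift along the world's x, y, z in mm, then the turn, a rotation vector about the world's x, y, z in degrees, then the opening, from -1 (shut) to 1 (fully open). A call has 1 to 8 rows; each row shifts and turns the commanded pose from where the row before left it; what a row does not reach is not made up. A row lasts 1/8 s, in which the tool goes at most 62.5 mm and 10.7 degrees, less where a joint would pass 70% of its speed; a pose out of reach is approached as far as the arm can. A call is refused whole if a number of a shift passes 62.5 or a number of a turn 10.7, either way. A call with a gripper value outside its range is refused whole. The fingers move at their own pace and stop on an object; FORCE is the grip in N (left out, the last holds). Time passes only in rows, so rows that do not move let the fingers close. It gives the time, the measured TCP pose, the force, the opening and the grip force at its end, in the units of the state.
- sense(): the state, without advancing time (a new reading comes with each control period).
- capture(name): name is "scene" or "top"; returns a dict with "image" (384x512x3 uint8, red, green, blue), "fx", "fy", "cx", "cy" (pixels), "rvec" (rotation vector, rad) and "tvec" (3), from world to camera coordinates, as OpenCV has them. Camera axes: x right, y down, z forward; pixel columns grow to the right and rows downward; lengths in mm; the calibration is good to about 2 mm. A picture is of the moment at which its call begins. There is no depth.
- finish_job(): hands the job in; it is judged then, once.
The state is a dict: "time_s": time; "joints": joint angles; "dq": joint speeds; "tau": joint torques, N m; "eef_pos": TCP position; "ee_rot": TCP orientation; "force": force on the tool from outside, world axes, zero at the start; "wrist_torque": the same for the moment, N m; "grip_width": opening from 0.0 (shut) to 1.0 (fully open); "grip_force": force on a finger pad.
Only numpy, scipy, OpenCV 4.12 (cv2) and the standard library are available. Lean on these libraries where they do the work, as an engineer would, in place of code of your own. Each camera call takes 0.05 s, during which the arm holds its last target. There are 200 camera calls.

## Working session

There is one attempt and no reset: what is moved stays moved. The work goes in short steps, Python scripts to look and compute and a shell command to move; the robot and the scene stay as the last step left them, time stands still between calls to the robot, and variables do not carry over. Pictures are saved under pics/ and viewed, at most 10 in all, crops included, and the job is handed in when it is done.

```bash
mkdir -p pics; ls
cat > h.py <<'E'
from rig import *
import numpy as np, cv2
def P(c): 
    R=cv2.Rodrigues(np.array(c["rvec"],float))[0]; return R,np.array(c["tvec"],float).ravel()
def ray(c,u,v):
    R,t=P(c); d=R.T@np.array([(u-c["cx"])/c["fx"],(v-c["cy"])/c["fy"],1]); return -R.T@t,d
def plane(c,u,v,z):
    o,d=ray(c,u,v); return o+d*(z-o[2])/d[2]
def tri(a,ua,b,ub):
    A=np.zeros((3,3));B=np.zeros(3);
    for c,u in((a,ua),(b,ub)):
        o,d=ray(c,*u);d/=np.linalg.norm(d);M=np.eye(3)-np.outer(d,d);A+=M;B+=M@o
    return np.linalg.solve(A,B)
def proj(c,p):
    R,t=P(c);q=R@np.array(p,float)+t;return c["fx"]*q[0]/q[2]+c["cx"],c["fy"]*q[1]/q[2]+c["cy"]
def save(c,n,s=1.5): cv2.imwrite("pics/"+n,cv2.resize(c["image"][...,::-1],None,fx=s,fy=s))
E
python3 - <<'E'
from h import *
import pickle
a=capture("scene");b=capture("top");save(a,"s0.png");save(b,"t0.png")
pickle.dump((a,b),open("c0.pkl","wb"))
for c in(a,b): R,t=P(c);print(-R.T@t,R[2],c["fx"])
print(sense())
E
```

```text
pics
[1173.97017824 -804.37907646 1307.75738191] [-0.40010873  0.51304092 -0.759409  ] 439.1049296020294
[ 333.48299804   12.93020971 1397.50488024] [ 0.15118282  0.00111322 -0.98850519] 437.71981809596156
{'time_s': 0.1, 'joints': array([-1.51643044e+00,  3.13379071e-01,  1.49833520e+00,  5.49688678e-06,
        1.33104372e+00, -2.23408815e-01]), 'dq': array([-0.00044754, -0.00126775, -0.00210532, -0.00076724, -0.00047138,
        0.00201694]), 'tau': array([ 1.66720551e-03, -4.12906301e+01, -2.60143876e+01, -2.71070776e-04,
        3.04493740e-03,  4.99513519e-06]), 'eef_pos': array([ 143.93635569, -504.6526686 ,  238.80972621]), 'ee_rot': array([-5.80365577e-04,  9.90370568e-01,  1.38440592e-01,  5.18495063e-05]), 'force': array([-1.01337457,  1.0856546 , -0.00174064]), 'wrist_torque': array([ 0.00245598, -0.00475544, -0.001234  ]), 'grip_force': 0.0, 'grip_width': 0.9995363805578203}
```

View pics/s0.png

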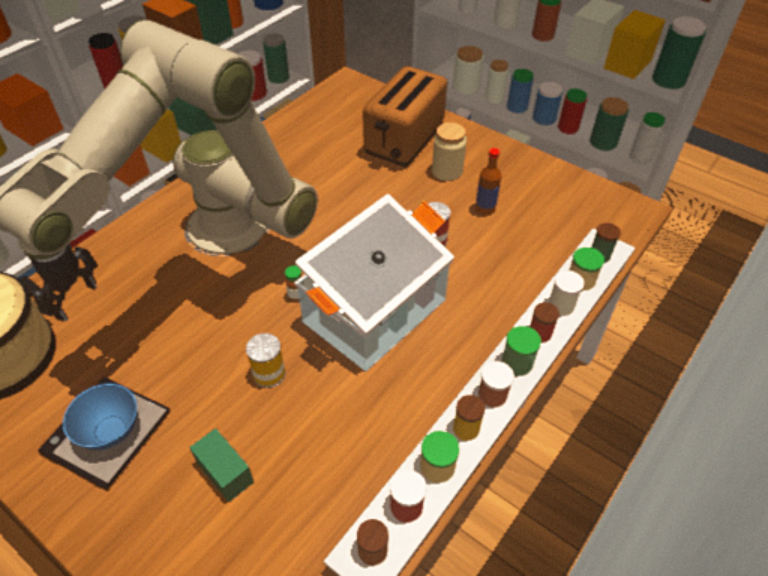

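View pics/t0.png

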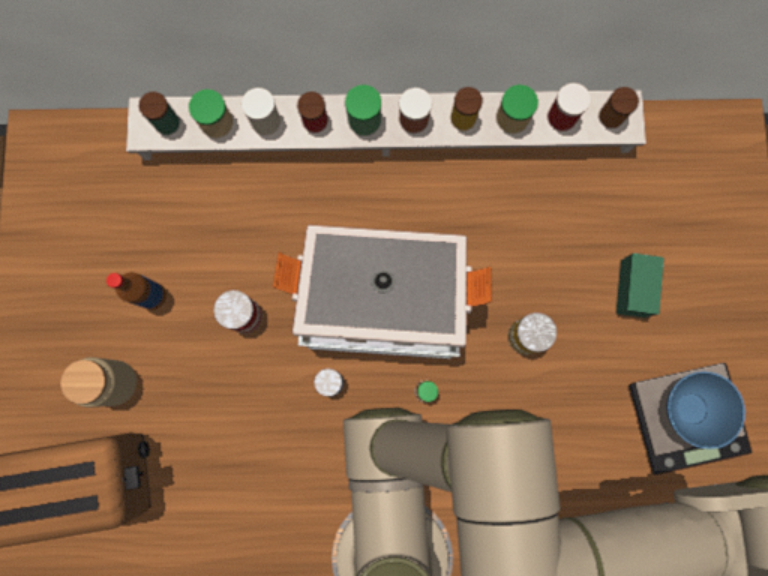

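The pictures show the lid ajar: in the top view (768 px scale) its corners are near (308,227), (467,235), (466,343) and (295,337). The plug is at (383,281), the clips at (288,273) and (480,286), the jar at (428,392) and the baking tin at (329,383). Next I triangulate the panel corners, plug and clips.

Run:
```python
from h import *
import pickle
a,b=pickle.load(open("c0.pkl","rb"))
def panel(c,seed):
    # grey panel: flood fill from seed
    im=cv2.medianBlur(c["image"],3).copy(); m=np.zeros((386,514),np.uint8)
    cv2.floodFill(im,m,seed,0,(28,)*3,(28,)*3,4|cv2.FLOODFILL_MASK_ONLY|cv2.FLOODFILL_FIXED_RANGE|(255<<8))
    m=m[1:-1,1:-1]; k=max(cv2.findContours(m,0,2)[0],key=cv2.contourArea); k=cv2.convexHull(k)
    q=None
    for e in np.arange(2,20,.5):
        q=cv2.approxPolyDP(k,e,True)
        if len(q)==4: break
    return q[:,0].astype(float),cv2.contourArea(k)
qa,Aa=panel(a,(235,185));qb,Ab=panel(b,(230,200));print(qa,Aa,qb,Ab)
def orange(c):
    h=cv2.cvtColor(c["image"],cv2.COLOR_RGB2HSV);m=cv2.inRange(h,(4,215,150),(14,255,255))
    n,l,s,ce=cv2.connectedComponentsWithStats(m)
    return [(ce[i].round(1),s[i]) for i in range(1,n) if s[i][4]>40]
print(orange(a),orange(b))
# order: fit correspondences by name (front-left etc.): nearest projection
import itertools
best=min((sum(np.hypot(*(np.array(proj(a,X))-qa[p[i]]))+np.hypot(*(np.array(proj(b,X))-qb[i])) for i,X in enumerate([tri(a,qa[p[i]],b,qb[i]) for i in range(4)])),p) for p in itertools.permutations(range(4)))
print(best)
X=np.array([tri(a,qa[best[1][i]],b,qb[i]) for i in range(4)]);print(X.round(1),X.mean(0))
n=np.cross(X[2]-X[0],X[3]-X[1]);print("normal",n/np.linalg.norm(n))
print("plug",tri(a,(378/1.5,257/1.5),b,(383/1.5,280.5/1.5)))
for n,u,z in(("jar",(428,392),95),("baking",(329,383),80),("tinL",(235,310),110),("tinR",(537,331),110),("vin",(115,280),210),("tea",(645,285),75)): print(n,plane(b,u[0]/1.5,u[1]/1.5,z).round())
```

```text
[[259. 136.]
 [294. 170.]
 [243. 212.]
 [206. 174.]] 3462.5 [[211. 157.]
 [302. 162.]
 [302. 220.]
 [204. 215.]] 5773.0
[(array([112.6,   3.8]), array([ 96,   0,  33,  11, 221], dtype=int32)), (array([285.2, 144.5]), array([275, 135,  22,  20, 211], dtype=int32)), (array([214.8, 200.4]), array([205, 192,  21,  17, 148], dtype=int32))] []
(np.float64(3.742768118929846), (1, 2, 3, 0))
[[ 628.   135.6  167.6]
 [ 606.8 -126.4  173.4]
 [ 436.9 -113.4  232.2]
 [ 456.3  150.3  223.4]] [532.01425065  11.54620691 199.15066437]
normal [-0.31846575 -0.00188027 -0.9479325 ]
plug [533.59533621  10.47876232 203.80704251]
jar [329. -75.  95.]
baking [349. 120.  80.]
tinL [494. 303. 110.]
tinR [ 444. -291.  110.]
vin [541. 502. 210.]
tea [ 537. -524.   75.]
```

```bash
python3 -m handwheel '[[[0,0,45,0,0,0,-1],[0,0,45,0,0,0,-1],[26,43,0,0,0,-3,-1],[26,43,0,0,0,-3,-1],[26,43,0,0,0,-3,-1],[26,43,0,0,0,-3,-1],[26,43,0,0,0,-3,-1],[26,43,0,0,0,-3,-1]]]'; python3 -m handwheel '[[[26,43,0,0,0,-2,-1],[26,43,0,0,0,0,-1],[26,43,0,0,0,0,-1],[26,43,0,0,0,0,-1],[26,43,0,0,0,0,-1],[26,43,0,0,0,0,-1],[0,0,0,0,0,0,-1]]]'
```

```text
time_s: 1.1
eef_pos: [300.4, -245.3, 329.1]
ee_rot: [-0.0, 1.0, -0.019, -0.0]
force: [1.1, 0.1, -0.1]
grip_width: -0.001
grip_force: 0.0
time_s: 1.98
eef_pos: [456.5, 13.4, 328.7]
ee_rot: [-0.0, 0.999, -0.033, -0.001]
force: [1.1, 0.2, -0.3]
grip_width: -0.001
grip_force: 0.0
```

```bash
python3 -m handwheel '[[[0,4,-40,0,0,-0.5,-1],[0,0,-40,0,0,0,-1],[0,0,-8,0,0,0,-1],[-1,0,-8,0,0,0,-1],[-2,0,-8,0,0,0,-1],[-2,0,-8,0,0,0,-1]]]'; python3 -m handwheel '[[[-2,0,-8,0,0,0,-1],[-2,0,-8,0,0,0,-1],[-2,0,-8,0,0,0,-1],[-2,0,-8,0,0,0,-1],[-1,0,-6,0,0,0,-1],[0,0,-2,0,0,0,-1]]]';python3 -m handwheel '[[[0,0,-2,0,0,0,-1],[0,0,-2,0,0,0,-1]]]'
```

```text
time_s: 2.72
eef_pos: [451.1, 14.9, 217.7]
ee_rot: [0.0, 0.999, -0.04, 0.001]
force: [-2.0, -0.2, 4.7]
grip_width: 0.0
grip_force: 2.1
time_s: 3.48
eef_pos: [441.9, 15.0, 177.0]
ee_rot: [0.0, 0.999, -0.04, -0.0]
force: [0.6, 0.0, 4.0]
grip_width: 0.004
grip_force: 1.8
time_s: 3.72
eef_pos: [441.7, 15.1, 173.8]
ee_rot: [0.0, 0.999, -0.04, -0.0]
force: [-9.4, 2.2, 25.5]
grip_width: -0.001
grip_force: 12.7
```

```bash
python3 -m handwheel '[[[0,0,-1,0,0,0,-1],[0,0,0,0,0,0,-1]]]'; python3 -m handwheel '[[[0,0,20,0,0,0,-1],[0,0,50,0,0,0,-1],[0,0,50,0,0,0,-1],[-50,0,0,0,0,0,-1],[-50,0,0,0,0,0,-1],[0,0,0,0,0,0,-1]]]'
python3 - <<'E'
from h import *
import pickle
a=capture("scene");b=capture("top");pickle.dump((a,b),open("c1.pkl","wb"))
cv2.imwrite("pics/1.png",cv2.resize(np.hstack([a["image"][100:290,150:350],b["image"][120:310,150:350]])[...,::-1],None,fx=2,fy=2,interpolation=2))
E
```

```text
time_s: 3.98
eef_pos: [441.7, 15.1, 173.9]
ee_rot: [0.0, 0.999, -0.04, 0.0]
force: [-8.5, 0.8, 22.6]
grip_width: -0.004
grip_force: 11.1
time_s: 4.72
eef_pos: [340.0, 15.4, 292.3]
ee_rot: [0.0, 0.999, -0.04, 0.0]
force: [0.9, 0.3, -0.4]
grip_width: 0.005
grip_force: 0.0
```

View pics/1.png

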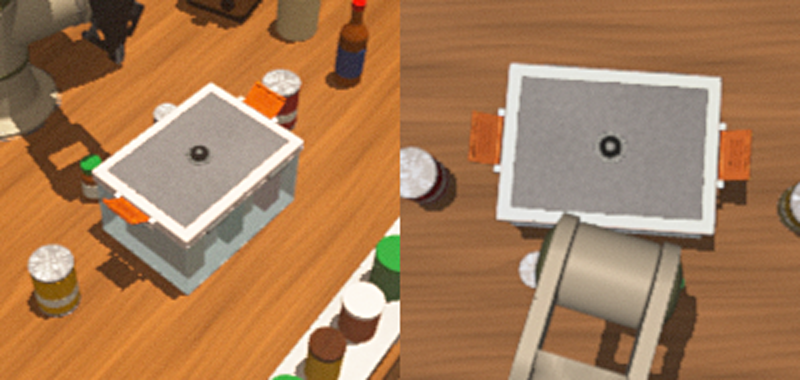

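Lid is shut. In the top crop its corners are (511,64), (720,77), (712,233) and (498,218), and the clips are open at (487,138) and (735,155). I refine the box pose from these at z=166.

Run:
```python
from h import *
import pickle
a,b=pickle.load(open("c1.pkl","rb"))
f=lambda x,y:((x-400)/2+150,y/2+120)
C=np.array([plane(b,*f(*p),166) for p in((511,64),(720,77),(712,233),(498,218))]);print(C.round(1),C.mean(0))
g=lambda x,y:(x/2+150,y/2+100)
print("plug",tri(a,g(200,153),b,f(610,147)), "top176",plane(b,*f(610,147),176))
print("lid corners tri",[tri(a,g(*p),b,f(*q)).round(1) for p,q in(((301,143),(720,77)),((188,242),(712,233)),((211,85),(511,64)),((96,173),(498,218)))][:0])
y=C[0]-C[1]+C[3]-C[2];x=C[0]-C[3]+C[1]-C[2];print(np.arctan2(-y[0],y[1]),np.arctan2(x[1],x[0]),np.linalg.norm(x)/2,np.linalg.norm(y)/2)
p=C.mean(0)[:2]
h=cv2.cvtColor(b["image"],cv2.COLOR_RGB2HSV);m=cv2.inRange(h,(3,190,140),(14,255,255));m[:, :150]=0;m[:,350:]=0
n,l,s,ce=cv2.connectedComponentsWithStats(m)
for i in range(1,n):
    if s[i][4]>80: print(ce[i],plane(b,*ce[i],172).round(1),s[i])
yaw=-0.075;X=np.array([np.cos(yaw),np.sin(yaw)]);Y=np.array([-X[1],X[0]])
for d in(190,-190):print(d,p+Y*d)
```

```text
[[ 644.3  152.5  166. ]
 [ 620.5 -148.5  166. ]
 [ 396.9 -129.7  166. ]
 [ 422.3  170.3  166. ]] [520.9887866   11.13709923 166.        ]
plug [521.70071778  12.37854334 167.64696453] top176 [519.38571602  11.36231341 176.        ]
lid corners tri []
-0.08188534907875261 -0.08200154530279845 223.55213746332598 301.5763977658168
[192.16569767 188.6627907 ] [536.6 189.5 172. ] [185 176  16  26 344]
[317.38505747 197.08045977] [ 507.1 -164.8  172. ] [310 185  16  25 348]
190 [535.22543098 200.60297467]
-190 [ 506.75214222 -178.32877621]
```

```bash
python3 -m handwheel '[[[39,37,0,0,0,0,-1],[39,37,0,0,0,0,-1],[39,37,0,0,0,0,-1],[39,37,0,0,0,0,-1],[39,36,0,0,0,0,-1],[0,0,-40,0,0,0,-1],[0,0,-35,0,0,0,-1],[0,0,-10,0,0,0,-1]]]';python3 -m handwheel '[[[0,0,-8,0,0,0,-1],[0,0,-8,0,0,0,-1],[0,0,-8,0,0,0,-1]]]'; python3 -m handwheel '[[[0,0,-8,0,0,0,-1],[0,0,-8,0,0,0,-1],[0,0,-8,0,0,0,-1]]]'
python3 - <<'E'
from h import *
a=capture("scene");b=capture("top")
cv2.imwrite("pics/2.png",cv2.resize(np.hstack([a["image"][60:210,200:350],b["image"][120:270,130:280]])[...,::-1],None,fx=2.6,fy=2.6,interpolation=2))
E
```

```text
time_s: 5.82
eef_pos: [536.7, 199.3, 204.3]
ee_rot: [0.001, 0.999, -0.04, -0.002]
force: [0.2, 0.7, -0.6]
grip_width: -0.003
grip_force: 0.0
time_s: 6.2
eef_pos: [537.6, 199.3, 184.1]
ee_rot: [-0.0, 0.999, -0.04, 0.001]
force: [0.3, 0.8, 4.7]
grip_width: -0.002
grip_force: 1.7
time_s: 6.58
eef_pos: [537.3, 198.9, 159.4]
ee_rot: [0.0, 0.999, -0.04, 0.001]
force: [0.5, -1.4, 5.8]
grip_width: 0.002
grip_force: 2.6
```

View pics/2.png

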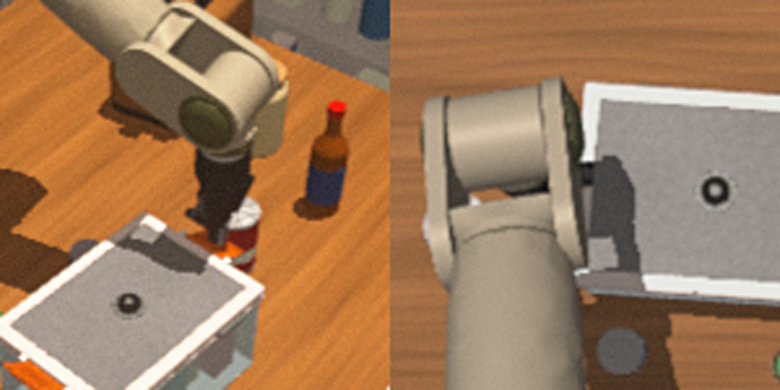

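The clip is folding under the fingertip, with the orange flap at about (225,245) in the left crop. I keep pushing.

```bash
python3 -m handwheel '[[[0,0,-8,0,0,0,-1],[0,0,-8,0,0,0,-1]]]'; python3 -m handwheel '[[[0,0,-7,0,0,0,-1],[0,-1,-6,0,0,0,-1]]]';python3 -m handwheel '[[[0,-2,-3,0,0,0,-1],[0,-2,-1,0,0,0,-1]]]';python3 -m handwheel '[[[0,-3,0,0,0,0,-1],[0,-3,0,0,0,0,-1]]]'
```

```text
time_s: 6.92
eef_pos: [536.8, 199.1, 142.7]
ee_rot: [0.0, 0.999, -0.04, -0.0]
force: [-0.6, -0.3, 1.2]
grip_width: -0.0
grip_force: 0.5
time_s: 7.18
eef_pos: [536.6, 198.0, 129.4]
ee_rot: [0.0, 0.999, -0.04, -0.001]
force: [0.4, -0.4, -0.5]
grip_width: -0.001
grip_force: 0.0
time_s: 7.42
eef_pos: [536.9, 196.0, 127.0]
ee_rot: [-0.002, 0.999, -0.04, 0.0]
force: [-3.8, 18.8, 8.5]
grip_width: -0.0
grip_force: 0.2
time_s: 7.68
eef_pos: [538.2, 191.2, 129.0]
ee_rot: [-0.003, 0.999, -0.04, 0.003]
force: [-0.1, 23.5, 16.6]
grip_width: -0.003
grip_force: 12.1
```

```bash
python3 -m handwheel '[[[0,12,0,0,0,0,-1],[0,0,20,0,0,0,-1],[0,0,50,0,0,0,-1],[0,0,60,0,0,0,-1],[-50,-30,0,0,0,0,-1],[-50,-50,0,0,0,0,-1],[-50,-50,0,0,0,0,-1],[-45,-50,0,0,0,0,-1]]]'
python3 - <<'E'
from h import *
import pickle
a=capture("scene");b=capture("top");pickle.dump((a,b),open("c2.pkl","wb"))
cv2.imwrite("pics/3.png",cv2.resize(np.hstack([a["image"][100:290,150:350],b["image"][120:310,150:350]])[...,::-1],None,fx=2,fy=2,interpolation=2))
E
```

```text
time_s: 8.68
eef_pos: [355.1, 34.4, 256.2]
ee_rot: [0.0, 0.999, -0.039, 0.0]
force: [0.5, -0.2, -0.1]
grip_width: -0.003
grip_force: 0.0
```

View pics/3.png

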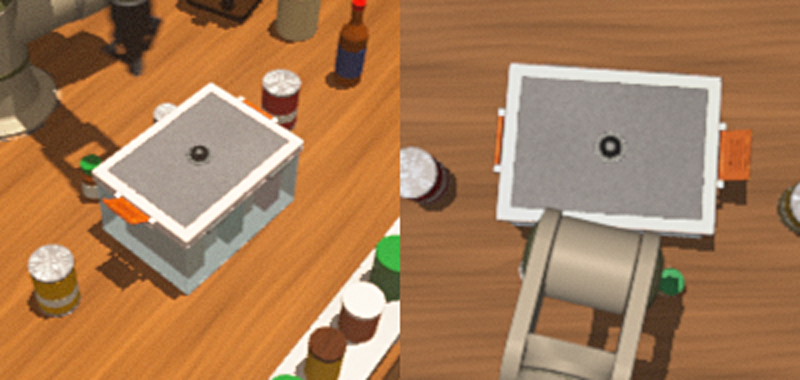

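Left clip is closed: it is edge-on at (500,140) in the top crop, and the lid corners have not moved. Now the right one.

```bash
python3 -m handwheel '[[[30,-42,0,0,0,0,-1],[30,-42,0,0,0,0,-1],[30,-42,0,0,0,0,-1],[30,-42,0,0,0,0,-1],[30,-43,0,0,0,0,-1],[0,0,-30,0,0,0,-1],[0,0,-22,0,0,0,-1],[0,0,-4,0,0,0,-1]]]';python3 -m handwheel '[[[0,0,-4,0,0,0,-1],[0,0,-8,0,0,0,-1],[0,0,-8,0,0,0,-1],[0,0,-8,0,0,0,-1],[0,0,-8,0,0,0,-1]]]'
```

```text
time_s: 9.78
eef_pos: [506.7, -175.2, 198.9]
ee_rot: [-0.001, 0.999, -0.04, -0.001]
force: [0.3, 0.4, 0.3]
grip_width: -0.006
grip_force: 0.0
time_s: 10.4
eef_pos: [507.0, -176.1, 164.3]
ee_rot: [0.0, 0.999, -0.04, 0.001]
force: [-0.7, -1.2, 6.2]
grip_width: 0.003
grip_force: 3.2
```

```bash
python3 -m handwheel '[[[0,0,-8,0,0,0,-1],[0,0,-8,0,0,0,-1]]]'; python3 -m handwheel '[[[0,0,-7,0,0,0,-1],[0,0,-6,0,0,0,-1]]]';python3 -m handwheel '[[[0,0,-7,0,0,0,-1],[0,0,0,0,0,0,-1]]]'
```

```text
time_s: 10.65
eef_pos: [506.7, -175.6, 147.8]
ee_rot: [-0.0, 0.999, -0.04, -0.0]
force: [-0.3, -0.3, 2.6]
grip_width: -0.001
grip_force: 0.8
time_s: 10.9
eef_pos: [506.5, -175.5, 134.4]
ee_rot: [-0.0, 0.999, -0.04, -0.001]
force: [0.1, -0.9, -0.2]
grip_width: 0.002
grip_force: 0.0
time_s: 11.15
eef_pos: [506.5, -175.6, 127.6]
ee_rot: [-0.0, 0.999, -0.04, -0.001]
force: [-0.4, 0.7, 0.3]
grip_width: 0.004
grip_force: 0.0
```

```bash
python3 -m handwheel '[[[0,-6,5,0,0,0,-1],[0,0,30,0,0,0,-1],[0,0,50,0,0,0,-1],[0,0,50,0,0,0,-1],[-40,40,0,0,0,0,-1],[-40,50,0,0,0,0,-1],[-40,50,0,0,0,0,-1],[-40,50,0,0,0,0,-1]]]'
python3 - <<'E'
from h import *
import pickle
a=capture("scene");b=capture("top");pickle.dump((a,b),open("c3.pkl","wb"))
cv2.imwrite("pics/4.png",cv2.resize(np.hstack([a["image"][120:270,180:330],b["image"][130:280,180:330]])[...,::-1],None,fx=2.6,fy=2.6,interpolation=2))
def orange(c,x0,x1):
    h=cv2.cvtColor(c["image"],cv2.COLOR_RGB2HSV);m=cv2.inRange(h,(3,150,90),(16,255,255));m[:,:x0]=0;m[:,x1:]=0
    n,l,s,ce=cv2.connectedComponentsWithStats(m);return [(ce[i].round(1).tolist(),s[i].tolist()) for i in range(1,n) if s[i][4]>15]
print(orange(b,180,325))
E
```

```text
time_s: 12.15
eef_pos: [348.4, 5.7, 263.9]
ee_rot: [0.0, 0.999, -0.04, 0.001]
force: [0.8, 0.9, 1.4]
grip_width: 0.004
grip_force: 0.0
[([313.4, 61.7], [308, 59, 12, 7, 28]), ([207.4, 65.3], [200, 62, 15, 7, 28]), ([285.3, 112.7], [280, 110, 12, 6, 19]), ([278.0, 120.8], [274, 117, 9, 10, 20]), ([214.0, 148.3], [204, 144, 22, 7, 46]), ([237.7, 150.8], [227, 148, 23, 5, 36]), ([258.5, 152.0], [251, 150, 15, 4, 22]), ([280.2, 153.4], [266, 150, 31, 6, 53]), ([201.2, 160.0], [198, 152, 6, 15, 27]), ([198.5, 187.0], [195, 167, 7, 38, 106]), ([311.1, 197.1], [309, 185, 7, 25, 90]), ([196.1, 217.3], [194, 212, 4, 11, 18]), ([209.8, 248.4], [203, 242, 15, 15, 38]), ([213.0, 263.6], [208, 258, 12, 10, 28]), ([313.9, 333.6], [310, 330, 9, 8, 18]), ([291.4, 337.9], [288, 335, 7, 7, 19]), ([310.9, 346.4], [308, 344, 8, 7, 16])]
```

View pics/4.png

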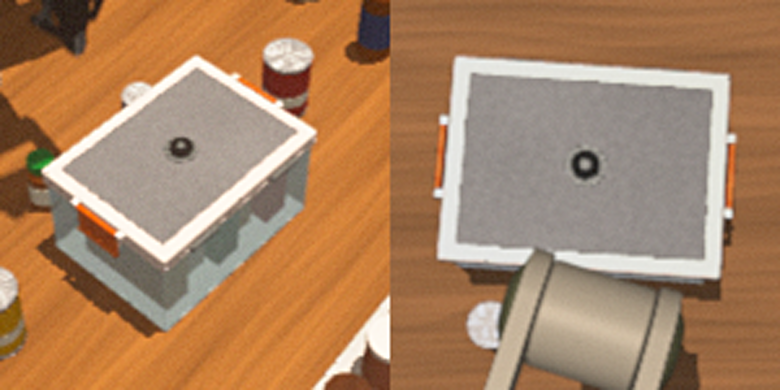

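Both clips are flat: the right one shows vertical on the wall at (100,230) in the left crop, and both look edge-on from above. The plug still stands out at (585,165) in the right crop. Now I press it.

```bash
python3 -m handwheel '[[[43,1,0,0,0,0,-1],[43,1,0,0,0,0,-1],[43,2,0,0,0,0,-1],[43,2,0,0,0,0,-1],[0,0,-40,0,0,0,-1],[0,0,-30,0,0,0,-1],[0,0,-4,0,0,0,-1]]]'; python3 -m handwheel '[[[0,0,-4,0,0,0,-1],[0,0,-4,0,0,0,-1],[0,0,-3,0,0,0,-1]]]';python3 -m handwheel '[[[0,0,-2,0,0,0,-1],[0,0,-1,0,0,0,-1]]]'
```

```text
time_s: 13.12
eef_pos: [521.4, 10.2, 188.1]
ee_rot: [-0.0, 0.999, -0.04, -0.001]
force: [-0.6, 0.4, 0.6]
grip_width: 0.002
grip_force: 0.0
time_s: 13.5
eef_pos: [522.3, 10.4, 179.3]
ee_rot: [0.0, 0.999, -0.04, 0.001]
force: [1.8, -1.6, 4.0]
grip_width: -0.003
grip_force: 1.5
time_s: 13.75
eef_pos: [522.0, 10.6, 176.0]
ee_rot: [0.0, 0.999, -0.04, 0.001]
force: [-1.5, -1.3, 11.5]
grip_width: -0.001
grip_force: 5.5
```

```bash
python3 -m handwheel '[[[0,0,-1,0,0,0,-1],[0,0,-1,0,0,0,-1],[0,0,0,0,0,0,-1]]]'; python3 -m handwheel '[[[0,0,10,0,0,0,-1],[0,0,40,0,0,0,-1],[0,0,50,0,0,0,-1],[-45,0,0,0,0,0,-1],[-45,0,0,0,0,0,-1],[-45,0,0,0,0,0,-1],[-35,0,0,0,0,0,-1],[0,0,0,0,0,0,-1]]]'
python3 - <<'E'
from h import *
a=capture("scene");b=capture("top")
cv2.imwrite("pics/5.png",cv2.resize(np.hstack([a["image"][120:270,180:330],b["image"][130:280,180:330]])[...,::-1],None,fx=2.6,fy=2.6,interpolation=2))
E
```

```text
time_s: 14.12
eef_pos: [522.1, 10.6, 175.8]
ee_rot: [0.0, 0.999, -0.04, 0.001]
force: [-5.3, -0.3, 21.3]
grip_width: -0.004
grip_force: 10.7
time_s: 15.12
eef_pos: [350.3, 11.0, 273.5]
ee_rot: [-0.0, 0.999, -0.04, 0.0]
force: [0.8, -1.5, -0.0]
grip_width: -0.004
grip_force: 0.0
```

View pics/5.png

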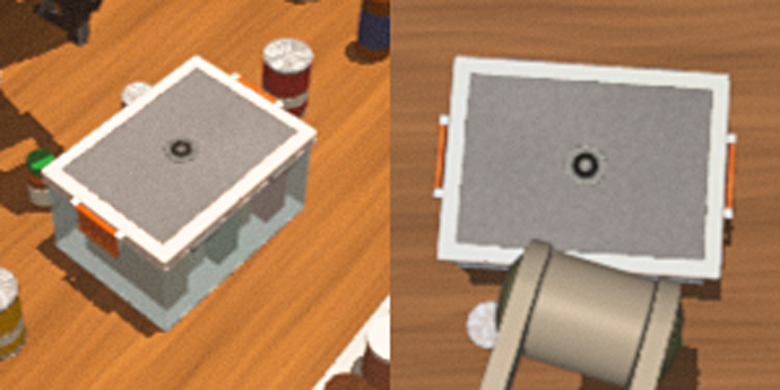

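The plug is flush at (180,149) in the left crop, both clips and the lid are shut, nothing has moved, and the hand is clear.

```bash
python3 -c "
from rig import *
print(finish_job())"
```

```text
the job is handed in; nothing more can be done
None
```

The box is shut as asked: lid pushed fully down, then both clips snapped flat, then the vent plug pressed in; the box and its neighbours look unmoved in the pictures, the hand is clear, and I handed the job in at about 15 s (verdict not shown).

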